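# Clamp the test cell to the machine base

## Robot

A 6-joint arm with a two-finger parallel gripper is mounted at the origin on the work surface. World frame = base frame: x ahead of the robot, y to its left, z up, the work surface at z = 0. Lengths are in mm, angles in degrees, forces in N, time in s.
With the tool pointing down it reaches from about 225 to 875 mm from the base axis. Payload 3.4 kg.
Tool frame: the origin (TCP) lies between the finger pads; the fingertips stand 22 mm ahead of it and the grasp point (between the pads) lies 3 mm ahead of it; x points along the fingers, z is the direction in which the jaws open and shut, and the axes are right-handed (so a half turn about x gives the same grasp; the last joint's range is limited). The gripper opens to 85 mm and grips with 20 to 120 N. Pads are 22 mm wide; open, the fingers measure 114 mm over their backs; the gripper's body (76 mm by 85 mm) begins 54 mm behind the grasp point. The pads swing forward as they close: fully open they stand 13 mm farther back than shut.
Start: joints at [-73.396, 15.808, 86.224, -0, 77.962, -6.933], TCP at [229.624, -527.194, 253.328] pointing down, gripper open.
Joint ranges: [-165.64, 165.64], [-43.16, 119.46], [12.63, 154.43], [-67.54, 247.53], [6.08, 155.33], [-154.97, 154.97]. Speed limits (degrees/s): [147.25, 147.25, 180, 180, 180, 180].

## Interface

Orientations are given as a 3x3 rotation matrix whose columns are the frame's x, y, z axes.
In Python, from bench import ctrl gives the robot as it stands.
- The arm moves only by the tool arm_command, never from a script. Its argument "motion" is a list of rows, each a list of 3 entries, a list of its own where there are three numbers: the shift along the tool's x, y, z in cm, then the turn, a rotation vector about the tool's x, y, z in degrees, then the opening, from 0 (shut) to 1 (fully open). In form: [[[x, y, z], [rx, ry, rz], grip], ...]. A call has 1 to 20 rows; each row shifts and turns the pose as measured when the row begins, along the tool's axes as they then stand; what a row does not reach is not made up. A row lasts 1/12 s, in which the tool goes at most 41.7 mm and 7.16 degrees, less where a joint would pass 70% of its speed; a pose out of reach is approached as far as the arm can. A call is refused whole if a number of a shift passes 4.17 or a number of a turn 7.16, either way. A call with a gripper value outside its range is refused whole. The fingers move at their own pace and stop on an object; "grip_force" is the grip in N (left out, the last holds). Time passes only in rows, so rows that do not move let the fingers close. It gives the time, the measured TCP pose, the force and the opening at its end, in the units of the state.
- ctrl.get_obs(): the state, without advancing time (a new reading comes with each control period).
- ctrl.grab_frame(name): name is "scene" or "top" or "wrist"; returns a dict with "img" (420x560x3 uint8, red, green, blue), "K" (3x3 intrinsics, pixels), "R" (3x3) and "t" (3): a world point X has camera coordinates R X + t; the wrist camera has in their place "tool_from_camera" (4x4, takes a point from camera to tool coordinates, whose origin is the TCP and whose axes are the tool frame's). Camera axes: x right, y down, z forward; pixel columns grow to the right and rows downward; lengths in mm; the calibration is good to about 2 mm. The wrist camera is an equidistant fisheye: a pixel r from the principal point sees the ray r / f radians off the axis. A picture is of the moment at which its call begins: read the wrist's pose just before it. There is no depth.
- ctrl.finish_job(): hands the job in, once; it reports no verdict.
The state is a dict: "time": time; "q": joint angles; "joint_velocities": joint speeds; "joint_torque": joint torques, N m; "tool_pos": TCP position; "tcp_rot": TCP orientation; "force": force on the tool from outside, world axes, zero at the start; "wrist_torque": the same for the moment, N m; "width": opening from 0.0 (shut) to 1.0 (fully open).
Only numpy, scipy, OpenCV 4.12 (cv2) and the standard library are available. Lean on these libraries where they do the work, as an engineer would, in place of code of your own. Each camera call takes 0.05 s, during which the arm holds its last target.

## Task

Clamp the test cell to the blue base plate where it stands: slide the clamp's red jaw straight down its bar, pressing gently beside the bar, until the pad meets the black packing on the flange and the jaw tilts and binds by itself; only then turn the black handle clockwise to screw it tight, about half a turn past the bind. The cell is brittle, so do not overtighten and do not shove it or the things around it; let go at the end.

Things in the scene. Friction and masses are not known exactly. Their poses are not given: they have to be found in the camera images.
- bed: blue steel base plate of a test machine, fixed, 280 x 200 mm, top 20 mm above the work surface; origin at the centre of its underside, on the work surface; z up, +x towards the clamp bar, which stands at x = +100 mm, y = 0. From the bar the red jaw reaches 80 mm towards this frame's -x, where its screw stands upright
- bar_top (a point): middle of the top end of the clamp's upright bar: flat steel 20 mm (bed's x) by 8 mm (y), top 158 mm above the work surface, 28 to 48 mm above the tops of the thumb plates once the jaw is down
- cell: the work, loose, 0.9 kg: clear tank (85 x 100 mm, 45 mm high) on a white flange 170 x 120 x 22 mm lying on the base plate; origin at the centre of the flange's underside, tank on the -x part (x -81 to +5 mm). Under the clamp's pad the flange carries black rubber-faced packing, 56 x 66 mm, 2 to 22 mm proud, set anew each time and not measured: feel for it. Over 80 N cracks the cell
- collar (a joint): how far the jaw has slid down the bar, m: 0 = top, at most 0.062; the pad meets the packing at 0.022 to 0.043, found by feel. Friction 10 N, jaw weight 5 N: it stays where left and a push of about 5 N moves it. When the pad bears on the flange the nose is forced up, the jaw binds and the push rises steeply; 10 to 18 N on a thumb plate binds it well, over 25 N is too rough
- jaw (a joint): tilt of the jaw, rad: 0 = square to the bar; about 0.03 = nose forced up and bound on the bar (the screw then cannot force it back up the bar), about 0.05 when screwed tight
- handle (a joint): angle of the screw handle, rad; grows clockwise seen from above, which drives the pad (and handle) down 10 mm a turn, 1.59 mm per rad; stop at 10. Thread friction 0.15 N m; it does not run back. The pad is sprung: half a turn past the bind gives about 35 N, each further quarter turn some 15 N more; tight means 22 to 80 N
- handle_grip (a point): centre of the black handle: an upright paddle 64 mm long (this frame's x axis), 12 mm thick (y, take it across here), 24 mm high, on the screw's upright axis, 80 mm from the bar; free above and on both sides. z up
- thumb: pair of steel thumb plates on the jaw, one either side of the bar, each 24 mm (x) by 36 mm (y), their tops 22 mm above this body's origin, which lies on the bar's axis; they turn and slide with the jaw
- thumb_left (a point): top of the thumb plate on the +y side of the bar, its middle, 36 mm from the bar's centre: press here
- thumb_right (a point): the same on the -y side
- foot: the clamp's pad: black disc 26 mm across, 8 mm thick, on the lower end of the screw; origin at the centre of its underside
- wrench: bystander: loose steel wrench, 150 mm long, lying beside the base plate
- jar: bystander: white jar with red cap, 52 mm across, 55 mm high, origin at the centre of its underside
- weight: bystander: brass weight 34 mm across, 44 mm high, origin at the centre of its underside
There are look-alikes about, which are no part of the job. Leave any purple, turquoise or yellow look-alike of the cell alone.

How it is judged (in metres and radians):
On the way, in this order (a step that is already met when the one before it is completed fails the run):
1. the jaw, slid down the bar, bears on the packing, tilted and bound, the screw not yet used to reach it (contact force between foot and cell above 2 N and value of joint jaw above 0.01 rad and value of joint handle below 1.2 rad), for 0.2 s.
2. the handle is screwed tight (contact force between foot and cell above 22 N and value of joint jaw above 0.01 rad), for 0.2 s.
At the end, for the whole second after the job is handed in: the jaw is tilted (over 0.01 rad) and bound on the bar, its pad presses the packing on the cell's flange with 22 to 80 N, the cell is within 12 mm of where it stood, and the robot has let go (all of step 2 and contact force between foot and cell below 80 N and distance of cell from where it was at the start of the episode below 0.012 m); the robot touches nothing.
It fails at once if the pad presses the cell with more than 80 N (it cracks) (contact force between foot and cell above 80 N).
It fails at once if the thumb plates are pushed with more than 25 N (contact force between thumb and anything else above 25 N).
It fails at once if the cell is shoved more than 15 mm (distance of cell from where it was at the start of the episode above 0.015 m).
It fails at once if a bystander is moved more than 25 mm (distance of any of wrench, jar, weight from where it was at the start of the episode above 0.025 m).
It also fails if it takes over 72 s, if anything falls off the work surface, if the arm or the gripper's body presses on something with over 40 N, if the wrist force passes 120 N, or if a joint passes its speed limit or range.

## Working session

There is one attempt and no reset: what is moved stays moved. The work goes in short steps, Python scripts to look and compute and a tool call to move; the robot and the scene stay as the last step left them, time stands still between calls to the robot, and variables do not carry over. Pictures are saved under pics/ and viewed, and the job is handed in when it is done.

Besides the shell and the picture viewer there is one more tool, called after "Call:" as a command line: name --argument value ..., lists and objects as JSON in quotes. arm_command: Moves the arm, as the interface text tells. Its arguments: {"type":"object","properties":{"motion":{"type":"array"},"grip_force":{"type":"number"}},"required":["motion"]}

```bash
ls; mkdir -p pics; python3 - <<'E'
from bench import ctrl
import cv2,numpy as np
o=ctrl.get_obs();print(o)
for n in ["scene","top","wrist"]:
    f=ctrl.grab_frame(n);cv2.imwrite(f"pics/{n}0.png",f["img"][:,:,::-1])
    for k in f:
        if k!="img":print(n,k,np.round(f[k],3).tolist())
E
```

```text
pics
{'time': 0.0, 'q': array([-7.33953813e+01,  1.58460181e+01,  8.62949848e+01,  4.77215826e-04,
        7.79607188e+01, -6.93378076e+00]), 'joint_velocities': array([-0.11941958,  0.04859092,  0.0231431 , -0.08042375, -0.01403193,
       -0.09356942]), 'joint_torque': array([-2.39382271e-04, -4.16780019e+01, -2.45812064e+01, -1.36331041e-04,
        1.11654494e-02,  1.55707362e-06]), 'tool_pos': array([ 229.48405784, -526.69624118,  252.45726325]), 'tcp_rot': array([[-4.99535345e-04,  9.16793380e-01,  3.99361552e-01],
       [ 1.70366989e-03,  3.99361802e-01, -9.16791824e-01],
       [-9.99998424e-01,  2.22410332e-04, -1.76140862e-03]]), 'force': array([1.13937228, 0.24712882, 0.23669522]), 'wrist_torque': array([-0.03032574, -0.0059085 ,  0.0199586 ]), 'width': 0.9966601521844815}
scene K [[428.275, 0.0, 275.524], [0.0, 428.275, 207.272], [0.0, 0.0, 1.0]]
scene R [[-0.673, 0.74, -0.02], [0.46, 0.397, -0.794], [-0.579, -0.543, -0.608]]
scene t [346.394, -172.087, 1444.964]
top K [[403.903, 0.0, 269.862], [0.0, 403.903, 208.633], [0.0, 0.0, 1.0]]
top R [[-0.02, -1.0, -0.022], [-0.992, 0.023, -0.121], [0.121, 0.02, -0.992]]
top t [56.787, 533.212, 1138.278]
wrist K [[325.192, 0.0, 278.864], [0.0, 325.192, 203.877], [0.0, 0.0, 1.0]]
wrist tool_from_camera [[0.001, -0.317, 0.949, -120.694], [-0.001, -0.949, -0.317, 82.628], [1.0, -0.0, -0.001, -0.626], [0.0, 0.0, 0.0, 1.0]]
```

View pics/scene0.png

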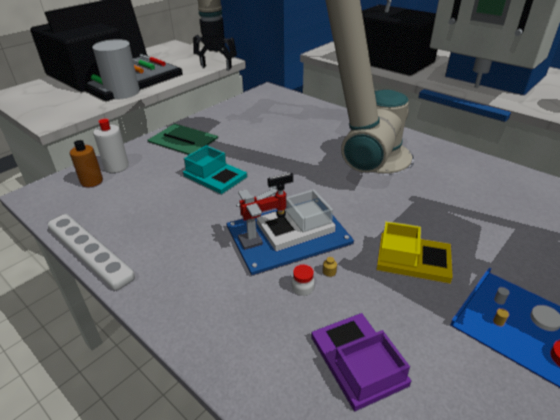

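View pics/top0.png

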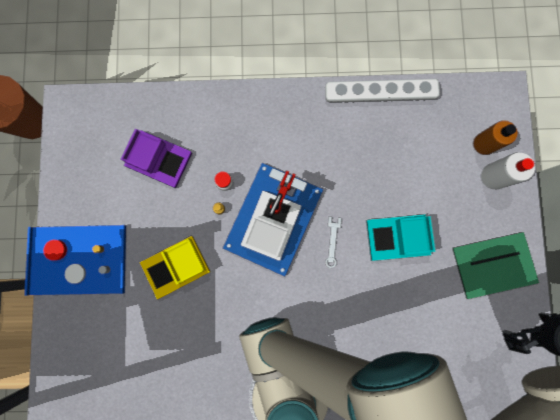

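View pics/wrist0.png

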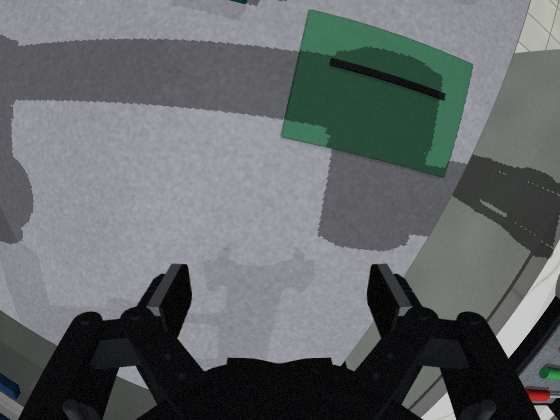

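Candidates for the work, in the top view:
- White cell on the blue plate under the red jaw, (275,215). This is the one described.
- Purple (157,157), yellow (175,268) and turquoise (400,237) look-alikes, and the blue tray (75,260). None of these is the work.

I'll check the choice in a close crop.

```bash
python3 - <<'E'
import cv2,numpy as np
a=cv2.imread("pics/top0.png")[150:285,195:350];cv2.imwrite("pics/tc.png",cv2.resize(a,None,fx=4.4,fy=4.4,interpolation=cv2.INTER_CUBIC))
a=cv2.imread("pics/scene0.png")[165:300,215:365];cv2.imwrite("pics/sc.png",cv2.resize(a,None,fx=4.4,fy=4.4,interpolation=cv2.INTER_CUBIC))
E
```

```text
(no output)
```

View pics/tc.png

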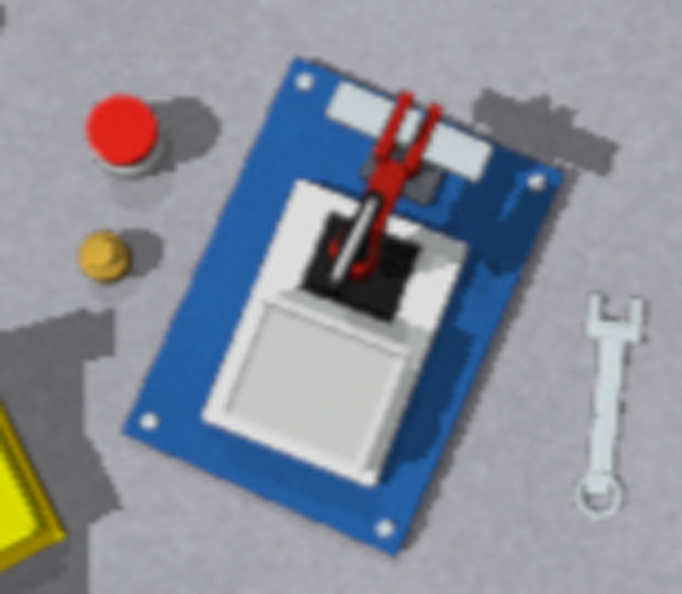

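View pics/sc.png

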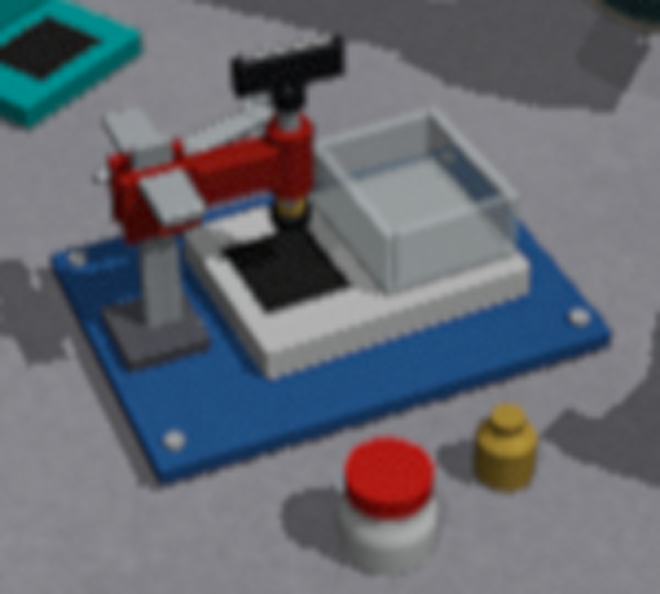

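The crop shows the white cell with black packing on the blue plate, the red jaw on its bar, light grey thumb plates and a black handle. The jar and weight are to the left and the wrench to the right in the top view. Next I'll measure the bed pose.

```bash
cat > h.py <<'E'
from bench import ctrl
import cv2,numpy as np
from scipy.optimize import least_squares
def proj(f,X):
    c=np.atleast_2d(X)@np.array(f["R"]).T+np.array(f["t"]).ravel()
    p=c@np.array(f["K"]).T
    return p[:,:2]/p[:,2:]
def b2w(p,X):
    c,s=np.cos(p[2]),np.sin(p[2]);X=np.atleast_2d(X).astype(float)
    return X@np.array([[c,-s,0],[s,c,0],[0,0,1]]).T+[p[0],p[1],0]
def projw(f,pos,rot,X):
    T=np.array(f["tool_from_camera"]);Xt=(np.atleast_2d(X)-pos)@rot
    Xc=(Xt-T[:3,3])@T[:3,:3]
    r=np.hypot(Xc[:,0],Xc[:,1]);th=np.arctan2(r,Xc[:,2]);K=f["K"]
    return np.c_[K[0][2]+K[0][0]*th*Xc[:,0]/r,K[1][2]+K[1][1]*th*Xc[:,1]/r]
E
python3 - <<'E'
from h import *
ft=ctrl.grab_frame("top");fs=ctrl.grab_frame("scene")
tp=np.array([[297,58],[563,177],[397,553],[125,432]])/4.4+[195,150]
sp=np.array([[160,480],[52,257],[610,335]])/4.4+[215,165]
# top order: (297,58) near jar&clamp ; clamp is +x. top image: up=+worldx, left=+worldy
C=np.array([[140,100,20],[140,-100,20],[-140,-100,20],[-140,100,20]])
def res(p):
    return np.r_[(proj(ft,b2w(p,C))-tp).ravel(),(proj(fs,b2w(p,C[[0,1,3]]))-sp).ravel()]
r=least_squares(res,[550,0,0]);print(r.x,np.degrees(r.x[2]),np.round(r.fun,1))
p=r.x;np.save("bed.npy",p)
for n,X in dict(bartop=[100,0,158],handle=[20,0,160],tl=[100,36,120],tr=[100,-36,120]).items():
    print(n,b2w(p,X),((proj(ft,b2w(p,X))-[195,150])*4.4).round(),((proj(fs,b2w(p,X))-[215,165])*4.4).round())
E
```

```text
[ 5.07538103e+02  3.79243905e+01 -4.39391355e-01] -25.175270184946356 [-1.5 -1.4  0.1 -1.6 -0.6  1.  -1.8  0.  -0.7 -2.4 -1.5 -1.3  0.9 -1.6]
bartop [[598.03917673  -4.61448088 158.        ]] [[406. 124.]] [[149. 141.]]
handle [[525.63831739  29.4166162  160.        ]] [[352. 246.]] [[287. 103.]]
tl [[613.35317041  27.96590582 120.        ]] [[352. 113.]] [[176. 235.]]
tr [[582.72518304 -37.19486758 120.        ]] [[459. 159.]] [[131. 161.]]
```

Call:
arm_command --motion '[[[-0.3, 0, 0], [-5.9, 0, 0], 0], [[-0.3, 0, 0], [-5.9, 0, 0], 0], [[-0.3, 0, 0], [-5.9, 0, 0], 0], [[-0.3, 0, 0], [-5.9, 0, 0], 0], [[-0.3, 0, 0], [-5.9, 0, 0], 0], [[-0.3, 0, 0], [-5.9, 0, 0], 0], [[-0.3, 0, 0], [-5.9, 0, 0], 0]]'

```text
time: 0.83
tool_pos: [229.2, -525.7, 272.4]
tcp_rot: [[-0.002, 0.395, 0.919], [0.006, 0.919, -0.395], [-1.0, 0.005, -0.004]]
force: [0.3, -0.4, 0.5]
width: 0.009
```

Call:
arm_command --motion '[[[0, 3.6, 0.6], [0, 0, 0], 0], [[0, 3.6, 0.6], [0, 0, 0], 0], [[0, 3.6, 0.6], [0, 0, 0], 0], [[0, 3.6, 0.6], [0, 0, 0], 0], [[0, 3.6, 0.6], [0, 0, 0], 0], [[0, 3.6, 0.6], [0, 0, 0], 0], [[0, 3.6, 0.6], [0, 0, 0], 0], [[0, 3.6, 0.6], [0, 0, 0], 0], [[0, 3.6, 0.6], [0, 0, 0], 0], [[0, 3.6, 0.6], [0, 0, 0], 0], [[0, 3.6, 0.6], [0, 0, 0], 0], [[0, 3.6, 0.6], [0, 0, 0], 0], [[0, 3.6, 0.6], [0, 0, 0], 0], [[0, 3.6, 0.6], [0, 0, 0], 0], [[0, 3.6, 0.6], [0, 0, 0], 0]]'

```text
time: 2.08
tool_pos: [533.0, -52.3, 271.7]
tcp_rot: [[-0.001, 0.404, 0.915], [-0.001, 0.915, -0.404], [-1.0, -0.001, -0.0]]
force: [0.4, -0.1, 0.3]
width: -0.0
```

```bash
cat > go.py <<'E'
from h import *
import sys
def state(): 
    o=ctrl.get_obs();return o
def delta(target, yaw=None):
    "mm in tool axes; yaw = desired world angle (deg) of tool z; returns turn about tool axes (deg)"
    from scipy.spatial.transform import Rotation as R
    o=ctrl.get_obs();Rm=np.array(o["tcp_rot"])
    print("t",round(o["time"],2),"pos",np.round(o["tool_pos"],1),"F",np.round(o["force"],1),"q",np.round(o["q"],1),"w",round(o["width"],2))
    print("shift mm",np.round(Rm.T@(np.array(target)-o["tool_pos"]),1))
    if yaw is not None:
        a=np.radians(yaw);z=np.array([np.cos(a),np.sin(a),0]);x=np.array([0,0,-1.]);G=np.c_[x,np.cross(z,x),z]
        print("turn",np.round(R.from_matrix(Rm.T@G).as_rotvec(degrees=True),2))
E
python3 - <<'E'
from go import *
p=np.load("bed.npy");tl=b2w(p,[100,36,152])[0]
delta(tl+[0,0,70],np.degrees(p[2]))
o=ctrl.get_obs();f=ctrl.grab_frame("wrist");cv2.imwrite("pics/w1.png",f["img"][:,:,::-1])
for X in ([100,36,152],[100,-36,152],[100,0,158],[20,0,185]):print(X,projw(f,o["tool_pos"],o["tcp_rot"],b2w(p,X)).round())
E
```

```text
t 2.08 pos [533.  -52.3 271.7] F [ 0.4 -0.1  0.3] q [-13.   11.8  89.1  -0.1  79.1  10.8] w -0.0
shift mm [ 49.5 106.   41. ]
turn [ 1.34 -0.01  0.07]
[100, 36, 152] [[335.  69.]]
[100, -36, 152] [[331. 165.]]
[100, 0, 158] [[335. 118.]]
[20, 0, 185] [[216. 117.]]
```

View pics/w1.png

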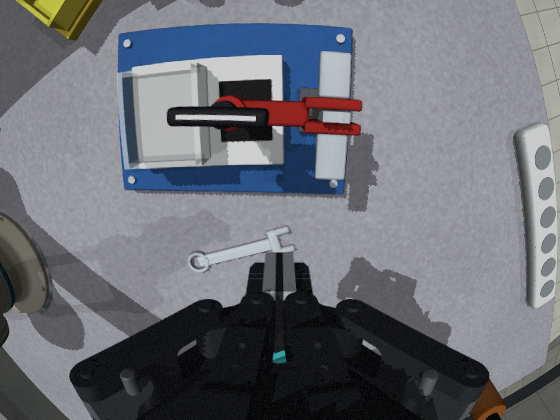

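The wrist view agrees with the model: thumb strip centred at (335,117) and handle at (217,117). The predictions were (335,118) and (216,117). I'll move over the left thumb plate.

Call:
arm_command --motion '[[[0, 3.6, 1.4], [1.3, 0, 0], 0], [[0, 3.6, 1.4], [0, 0, 0], 0], [[0, 3.4, 1.3], [0, 0, 0], 0], [[1.5, 0, 0], [0, 0, 0], 0], [[1.5, 0, 0], [0, 0, 0], 0], [[1.5, 0, 0], [0, 0, 0], 0], [[0, 0, 0], [0, 0, 0], 0]]'

```text
time: 2.72
tool_pos: [620.0, 38.5, 224.6]
tcp_rot: [[0.006, 0.413, 0.911], [0.007, 0.911, -0.413], [-1.0, 0.008, 0.003]]
force: [-0.1, 0.4, -0.5]
width: -0.001
```

```bash
python3 - <<'E'
from go import *
p=np.load("bed.npy");tl=b2w(p,[100,36,152])[0]
delta(tl+[0,0,30],np.degrees(p[2]))
o=ctrl.get_obs();f=ctrl.grab_frame("wrist");cv2.imwrite("pics/w2.png",f["img"][:,:,::-1])
for X in ([100,36,152],[88,54,152],[112,54,152],[88,18,152],[112,-54,152],[100,0,158],[20,0,185]):print(X,projw(f,o["tool_pos"],o["tcp_rot"],b2w(p,X)).round())
print("tip",projw(f,o["tool_pos"],o["tcp_rot"],o["tool_pos"]+o["tcp_rot"]@[22,0,0]).round())
E
```

```text
t 2.72 pos [620.   38.5 224.6] F [-0.1  0.4 -0.5] q [-3.1 20.5 83.3  0.4 75.8 21.2] w -0.0
shift mm [ 42.5 -12.7  -1.8]
turn [ 0.76  0.15 -0.48]
[100, 36, 152] [[276. 249.]]
[88, 54, 152] [[257. 223.]]
[112, 54, 152] [[295. 224.]]
[88, 18, 152] [[258. 272.]]
[112, -54, 152] [[290. 349.]]
[100, 0, 158] [[275. 299.]]
[20, 0, 185] [[153. 316.]]
tip [[279. 270.]]
```

View pics/w2.png

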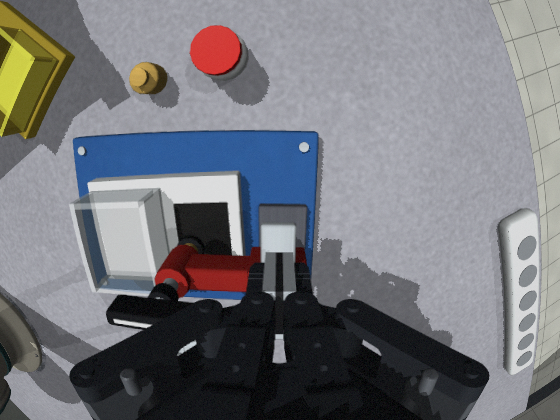

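Call:
arm_command --motion '[[[0.5, -1.2, -0.2], [0.8, 0, -0.5], 0], [[1.2, 0, 0], [0, 0, 0], 0], [[1.2, 0, 0], [0, 0, 0], 0], [[0.8, 0, 0], [0, 0, 0], 0], [[0, 0, 0], [0, 0, 0], 0], [[0, 0, 0], [0, 0, 0], 0]]'

```text
time: 3.27
tool_pos: [613.6, 22.6, 192.7]
tcp_rot: [[0.011, 0.431, 0.902], [-0.006, 0.902, -0.431], [-1.0, -0.001, 0.012]]
force: [-0.2, 0.4, 0.1]
width: -0.001
```

```bash
python3 - <<'E'
from go import *
p=np.load("bed.npy");tl=b2w(p,[100,36,152])[0]
delta(tl+[0,0,22],np.degrees(p[2]))
o=ctrl.get_obs();f=ctrl.grab_frame("wrist");cv2.imwrite("pics/w3.png",f["img"][:,:,::-1])
f=ctrl.grab_frame("scene");cv2.imwrite("pics/s3.png",cv2.resize(f["img"][165:265,215:345,::-1],None,fx=5,fy=5))
E
```

```text
t 3.27 pos [613.6  22.6 192.7] F [-0.2  0.4  0.1] q [-4.2 21.  87.3 -0.3 71.1 21.4] w -0.0
shift mm [18.6  4.8 -2.8]
turn [-0.39  0.71  0.05]
```

View pics/w3.png

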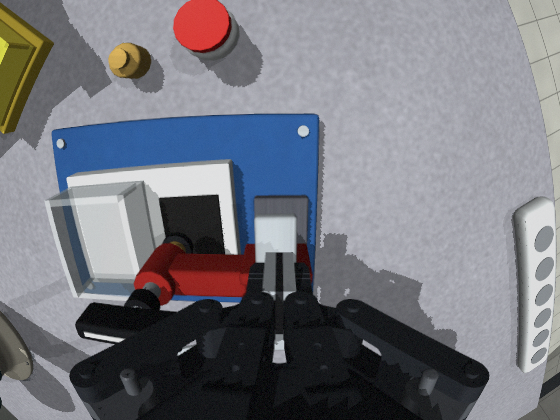

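View pics/s3.png

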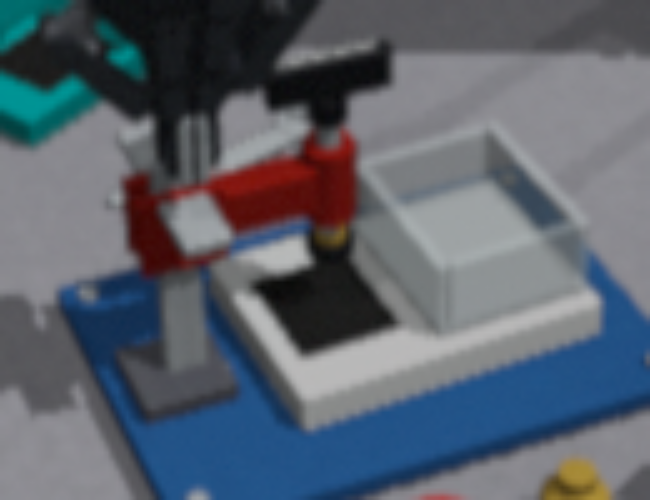

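Call:
arm_command --motion '[[[0, 0.5, -0.3], [-0.4, 0.7, 0], 0], [[0.5, 0, 0], [0, 0, 0], 0], [[0.3, 0, 0], [0, 0, 0], 0], [[0.2, 0, 0], [0, 0, 0], 0], [[0, 0, 0], [0, 0, 0], 0]]'

```text
time: 3.78
tool_pos: [614.6, 29.3, 184.4]
tcp_rot: [[0.004, 0.424, 0.906], [-0.0, 0.906, -0.424], [-1.0, 0.001, 0.004]]
force: [-0.1, 0.4, -0.5]
width: -0.003
```

```bash
python3 - <<'E'
from go import *
p=np.load("bed.npy");tl=b2w(p,[100,36,152])[0]
delta(tl+[0,0,22],np.degrees(p[2]))
E
```

```text
t 3.78 pos [614.6  29.3 184.4] F [-0.1  0.4 -0.5] q [-3.7 21.6 87.5 -0.  70.6 21.3] w -0.0
shift mm [10.4 -1.8 -0.6]
turn [ 0.09  0.2  -0.07]
```

Call:
arm_command --motion '[[[0.2, -0.1, 0], [0, 0.2, 0], 0], [[0.2, 0, 0], [0, 0, 0], 0], [[0.15, 0, 0], [0, 0, 0], 0], [[0.15, 0, 0], [0, 0, 0], 0], [[0.1, 0, 0], [0, 0, 0], 0]]'

```text
time: 4.2
tool_pos: [614.2, 28.4, 175.4]
tcp_rot: [[-0.0, 0.424, 0.906], [0.001, 0.906, -0.424], [-1.0, 0.001, -0.001]]
force: [0.0, -0.3, 0.1]
width: -0.002
```

Call:
arm_command --motion '[[[0.1, 0, 0], [0, 0, 0], 0], [[0.1, 0, 0], [0, 0, 0], 0]]'

```text
time: 4.37
tool_pos: [614.2, 28.4, 173.1]
tcp_rot: [[-0.0, 0.424, 0.906], [0.001, 0.906, -0.424], [-1.0, 0.001, -0.001]]
force: [0.2, 0.7, -0.8]
width: -0.002
```

Call:
arm_command --motion '[[[0.1, 0, 0], [0, 0, 0], 0], [[0.1, 0, 0], [0, 0, 0], 0]]'

```text
time: 4.53
tool_pos: [614.2, 28.3, 170.9]
tcp_rot: [[-0.0, 0.424, 0.906], [0.001, 0.906, -0.424], [-1.0, 0.001, -0.001]]
force: [-0.1, -0.2, 0.3]
width: -0.001
```

Call:
arm_command --motion '[[[0.1, 0, 0], [0, 0, 0], 0], [[0.1, 0, 0], [0, 0, 0], 0]]'

```text
time: 4.7
tool_pos: [614.2, 28.3, 168.8]
tcp_rot: [[0.0, 0.424, 0.906], [0.001, 0.906, -0.424], [-1.0, 0.001, -0.0]]
force: [-1.1, 1.3, -1.1]
width: -0.0
```

Call:
arm_command --motion '[[[0.1, 0, 0], [0, 0, 0], 0], [[0.1, 0, 0], [0, 0, 0], 0]]'

```text
time: 4.87
tool_pos: [614.4, 28.4, 167.7]
tcp_rot: [[0.001, 0.424, 0.906], [0.001, 0.906, -0.424], [-1.0, 0.002, 0.0]]
force: [-1.8, -0.6, 5.7]
width: -0.0
```

Call:
arm_command --motion '[[[0.1, 0, 0], [0, 0, 0], 0], [[0.1, 0, 0], [0, 0, 0], 0]]'

```text
time: 5.03
tool_pos: [614.4, 28.4, 167.4]
tcp_rot: [[0.002, 0.424, 0.906], [0.001, 0.906, -0.424], [-1.0, 0.002, 0.001]]
force: [-2.3, 1.1, 5.7]
width: -0.0
```

```bash
python3 - <<'E'
from go import *
o=ctrl.get_obs();f=ctrl.grab_frame("scene");cv2.imwrite("pics/s4.png",cv2.resize(f["img"][165:265,215:345,::-1],None,fx=5,fy=5))
print(o["force"],o["wrist_torque"])
E
```

```text
[-2.34351886  1.08405044  5.74410399] [-0.00175989  0.28500565 -0.03414377]
```

View pics/s4.png

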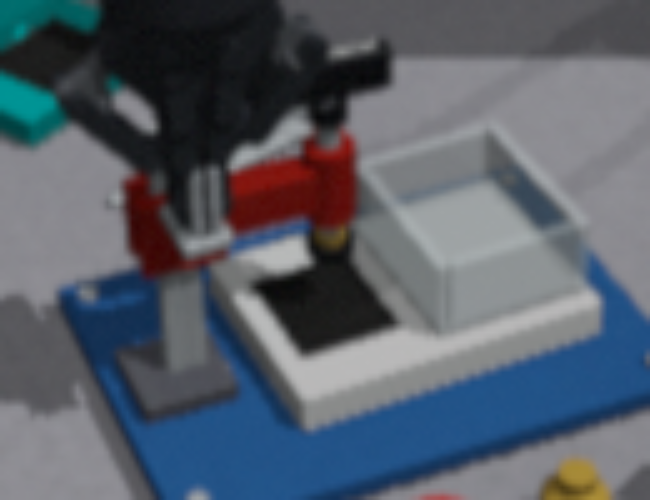

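In contact at tip z of about 146: the force rises to 5.7 N and the image shows the fingertips on the left plate. I'll push down gently.

Call:
arm_command --motion '[[[0.14, 0, 0], [0, 0, 0], 0], [[0.14, 0, 0], [0, 0, 0], 0], [[0.14, 0, 0], [0, 0, 0], 0]]'

```text
time: 5.33
tool_pos: [614.3, 28.5, 166.4]
tcp_rot: [[0.004, 0.424, 0.906], [0.001, 0.906, -0.424], [-1.0, 0.002, 0.004]]
force: [-1.9, 1.0, 5.0]
width: -0.0
```

Call:
arm_command --motion '[[[0.14, 0, 0], [0, 0, 0], 0], [[0.14, 0, 0], [0, 0, 0], 0], [[0.14, 0, 0], [0, 0, 0], 0]]'

```text
time: 5.58
tool_pos: [614.3, 28.4, 165.4]
tcp_rot: [[0.006, 0.423, 0.906], [0.0, 0.906, -0.423], [-1.0, 0.003, 0.006]]
force: [-1.4, -0.1, 6.2]
width: 0.004
```

Call:
arm_command --motion '[[[0.2, 0, 0], [0, 0.2, 0], 0], [[0.2, 0, 0], [0, 0.2, 0], 0], [[0.2, 0, 0], [0, 0.1, 0], 0], [[0.2, 0, 0], [0, 0.1, 0], 0], [[0.2, 0, 0], [0, 0.1, 0], 0]]'

```text
time: 6.0
tool_pos: [614.4, 28.4, 161.2]
tcp_rot: [[-0.0, 0.423, 0.906], [0.005, 0.906, -0.423], [-1.0, 0.004, -0.002]]
force: [-1.4, 0.2, 5.3]
width: -0.001
```

Call:
arm_command --motion '[[[0.2, 0, 0], [0, 0.1, 0], 0], [[0.2, 0, 0], [0, 0.1, 0], 0], [[0.2, 0, 0], [0, 0.1, 0], 0], [[0.2, 0, 0], [0, 0.1, 0], 0], [[0.2, 0, 0], [0, 0.1, 0], 0]]'

```text
time: 6.42
tool_pos: [614.5, 28.3, 156.6]
tcp_rot: [[-0.004, 0.423, 0.906], [0.007, 0.906, -0.423], [-1.0, 0.005, -0.007]]
force: [-1.2, -0.5, 5.6]
width: 0.003
```

Call:
arm_command --motion '[[[0.2, 0, 0], [0, 0, 0], 0], [[0.2, 0, 0], [0, 0, 0], 0], [[0.2, 0, 0], [0, 0, 0], 0], [[0.2, 0, 0], [0, 0, 0], 0], [[0.2, 0, 0], [0, 0, 0], 0], [[0.2, 0, 0], [0, 0, 0], 0]]'

```text
time: 6.92
tool_pos: [614.5, 28.3, 151.1]
tcp_rot: [[0.0, 0.422, 0.906], [0.007, 0.906, -0.422], [-1.0, 0.006, -0.003]]
force: [-1.8, 0.0, 5.7]
width: -0.002
```

Call:
arm_command --motion '[[[0.2, 0, 0], [0, 0, 0], 0], [[0.2, 0, 0], [0, 0, 0], 0], [[0.2, 0, 0], [0, 0, 0], 0], [[0.2, 0, 0], [0, 0, 0], 0]]'

```text
time: 7.25
tool_pos: [614.4, 28.3, 147.3]
tcp_rot: [[0.003, 0.422, 0.907], [0.006, 0.907, -0.422], [-1.0, 0.007, 0.0]]
force: [-1.7, 0.5, 6.3]
width: 0.002
```

Call:
arm_command --motion '[[[0.2, 0, 0], [0, 0, 0], 0], [[0.2, 0, 0], [0, 0, 0], 0], [[0.2, 0, 0], [0, 0, 0], 0]]'

```text
time: 7.5
tool_pos: [614.3, 28.4, 144.5]
tcp_rot: [[0.005, 0.422, 0.907], [0.006, 0.907, -0.422], [-1.0, 0.007, 0.002]]
force: [-1.3, 0.0, 6.0]
width: -0.0
```

Call:
arm_command --motion '[[[0.2, 0, 0], [0, 0, 0], 0], [[0.2, 0, 0], [0, 0, 0], 0], [[0.2, 0, 0], [0, 0, 0], 0]]'

```text
time: 7.75
tool_pos: [614.3, 28.4, 141.7]
tcp_rot: [[0.007, 0.422, 0.907], [0.005, 0.907, -0.422], [-1.0, 0.008, 0.004]]
force: [-1.7, -0.6, 6.8]
width: 0.001
```

Call:
arm_command --motion '[[[0.2, 0, 0], [0, 0.1, 0], 0], [[0.2, 0, 0], [0, 0.1, 0], 0], [[0.2, 0, 0], [0, 0, 0], 0]]'

```text
time: 8.0
tool_pos: [614.3, 28.4, 138.9]
tcp_rot: [[0.006, 0.421, 0.907], [0.006, 0.907, -0.422], [-1.0, 0.008, 0.003]]
force: [-1.4, -0.1, 5.7]
width: 0.003
```

Call:
arm_command --motion '[[[0.2, 0, 0], [0, 0.1, 0], 0], [[0.2, 0, 0], [0, 0, 0], 0], [[0.2, 0, 0], [0, 0, 0], 0]]'

```text
time: 8.25
tool_pos: [614.3, 28.3, 136.0]
tcp_rot: [[0.007, 0.421, 0.907], [0.006, 0.907, -0.421], [-1.0, 0.009, 0.003]]
force: [-0.9, 0.4, 5.4]
width: -0.0
```

Call:
arm_command --motion '[[[0.2, 0, 0], [0, 0.1, 0], 0], [[0.2, 0, 0], [0, 0, 0], 0], [[0.2, 0, 0], [0, 0, 0], 0]]'

```text
time: 8.5
tool_pos: [614.3, 28.3, 133.1]
tcp_rot: [[0.007, 0.421, 0.907], [0.007, 0.907, -0.421], [-1.0, 0.009, 0.003]]
force: [-1.5, 0.3, 6.0]
width: 0.001
```

Call:
arm_command --motion '[[[0.2, 0, 0], [0, 0.1, 0], 0], [[0.2, 0, 0], [0, 0, 0], 0], [[0.2, 0, 0], [0, 0, 0], 0]]'

```text
time: 8.75
tool_pos: [614.7, 28.2, 131.2]
tcp_rot: [[0.008, 0.421, 0.907], [0.007, 0.907, -0.421], [-1.0, 0.01, 0.005]]
force: [-2.6, -0.1, 8.5]
width: 0.002
```

Call:
arm_command --motion '[[[0.2, 0, 0], [0, 0, 0], 0], [[0.2, 0, 0], [0, 0, 0], 0], [[0.2, 0, 0], [0, 0, 0], 0]]'

```text
time: 9.0
tool_pos: [614.9, 28.2, 130.3]
tcp_rot: [[0.012, 0.421, 0.907], [0.006, 0.907, -0.421], [-1.0, 0.01, 0.008]]
force: [-1.9, 0.3, 9.9]
width: -0.004
```

Call:
arm_command --motion '[[[0.2, 0, 0], [0, 0, 0], 0], [[0.2, 0, 0], [0, 0, 0], 0], [[0.2, 0, 0], [0, 0, 0], 0]]'

```text
time: 9.25
tool_pos: [614.9, 28.2, 130.1]
tcp_rot: [[0.015, 0.42, 0.907], [0.005, 0.907, -0.42], [-1.0, 0.011, 0.011]]
force: [-2.9, 0.9, 10.7]
width: -0.002
```

The push force is rising steeply at about 37 mm of travel, so the jaw is binding. I'll bring it to about 14 N.

Call:
arm_command --motion '[[[0.24, 0, 0], [0, 0.1, 0], 0], [[0.26, 0, 0], [0, 0.1, 0], 0], [[0.26, 0, 0], [0, 0.1, 0], 0]]'

```text
time: 9.5
tool_pos: [615.1, 28.2, 129.6]
tcp_rot: [[0.014, 0.42, 0.908], [0.007, 0.908, -0.42], [-1.0, 0.012, 0.01]]
force: [-4.0, 0.5, 14.4]
width: -0.003
```

Call:
arm_command --motion '[[[0.27, 0, 0], [0, 0.1, 0], 0], [[0.27, 0, 0], [0, 0.1, 0], 0], [[0.27, 0, 0], [0, 0.1, 0], 0]]'

```text
time: 9.75
tool_pos: [615.1, 28.1, 129.5]
tcp_rot: [[0.014, 0.419, 0.908], [0.008, 0.908, -0.419], [-1.0, 0.013, 0.009]]
force: [-4.2, 1.0, 14.3]
width: -0.001
```

```bash
python3 - <<'E'
from go import *
delta([614,28,130],-25.2)
f=ctrl.grab_frame("scene");cv2.imwrite("pics/s5.png",cv2.resize(f["img"][165:265,215:345,::-1],None,fx=5,fy=5))
E
```

```text
t 9.75 pos [615.1  28.1 129.5] F [-4.2  1.  14.3] q [-4.1 24.  92.2  0.6 63.  20.4] w -0.0
shift mm [-0.5 -0.6 -0.9]
turn [ 0.4   0.51 -0.76]
```

View pics/s5.png

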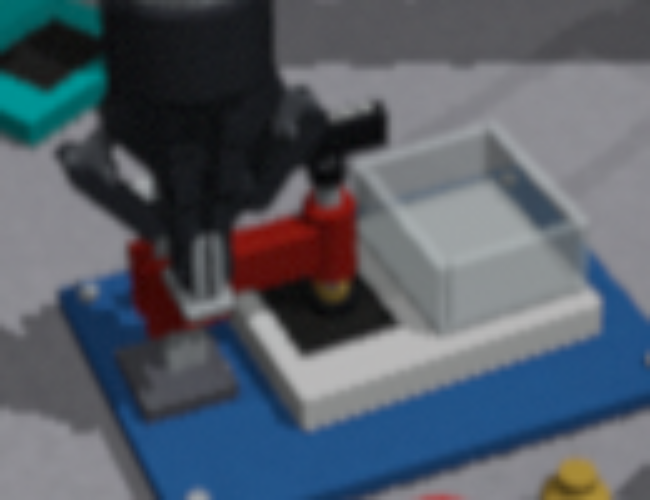

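The image shows the pad on the packing and the plates pressed at about 14 N, so the jaw is bound. I'll lift off straight up.

Call:
arm_command --motion '[[[-0.3, 0, 0], [0, 0.3, 0], 0], [[-0.8, 0, 0], [0, 0.2, -0.4], 0], [[-2, 0, 0], [0, 0, -0.4], 0], [[-3, 0, 0], [0, 0, 0], 0], [[-3, 0, 0], [0, 0, 0], 0], [[-3, 0, 0], [0, 0, 0], 0], [[-2, 0, 0], [0, 0, 0], 1], [[0, 0, 0], [0, 0, 0], 1], [[0, 0, 0], [0, 0, 0], 1]]'

```text
time: 10.55
tool_pos: [614.2, 27.9, 276.2]
tcp_rot: [[-0.003, 0.419, 0.908], [-0.001, 0.908, -0.419], [-1.0, -0.002, -0.002]]
force: [0.1, 0.4, -0.1]
width: 0.421
```

```bash
python3 - <<'E'
from go import *
p=np.load("bed.npy");tl=b2w(p,[20,0,230])[0]
delta(tl,65)
o=ctrl.get_obs();f=ctrl.grab_frame("wrist");cv2.imwrite("pics/w6.png",f["img"][:,:,::-1])
for z in (140,150,160):print(z,projw(f,o["tool_pos"],o["tcp_rot"],b2w(p,[[20,0,z],[-12,0,z],[52,0,z]])).round().tolist())
f=ctrl.grab_frame("scene");cv2.imwrite("pics/s6.png",cv2.resize(f["img"][165:265,215:345,::-1],None,fx=5,fy=5))
for z in (140,150,160):print(z,((proj(f,b2w(p,[[20,0,z],[-12,0,z],[52,0,z]]))-[215,165])*5).round().tolist())
E
```

```text
t 10.55 pos [614.2  27.9 276.2] F [ 0.1  0.4 -0.1] q [-3.8 18.7 78.7 -0.1 82.7 21. ] w 0.42
shift mm [ 46.5 -35.6 -81. ]
turn [-8.979e+01 -2.000e-01  1.000e-02]
140 [[188.0, 239.0], [155.0, 238.0], [223.0, 239.0]]
150 [[185.0, 243.0], [152.0, 242.0], [221.0, 244.0]]
160 [[182.0, 248.0], [148.0, 247.0], [219.0, 249.0]]
140 [[327.0, 151.0], [387.0, 135.0], [266.0, 166.0]]
150 [[327.0, 134.0], [387.0, 118.0], [265.0, 150.0]]
160 [[326.0, 117.0], [387.0, 101.0], [264.0, 133.0]]
```

View pics/w6.png

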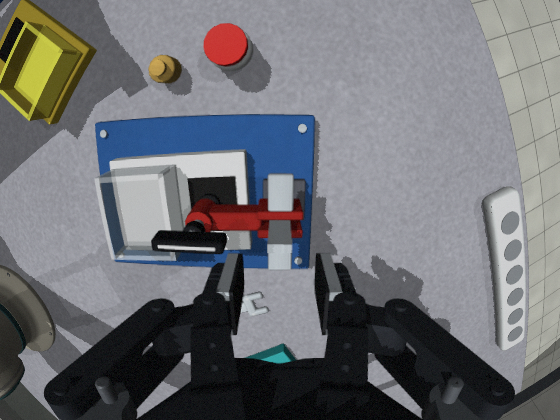

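View pics/s6.png

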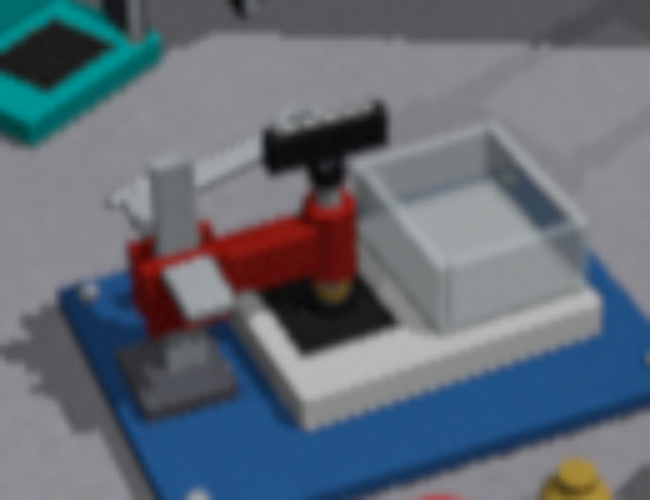

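The handle is at about (189,242) in the wrist view, centre z about 150. I'll turn the tool so the jaws open across the paddle, then go above it.

Call:
arm_command --motion '[[[0, 0, 0], [-7, 0, 0], 1], [[0, 0, 0], [-7, 0, 0], 1], [[0, 0, 0], [-7, 0, 0], 1], [[0, 0, 0], [-7, 0, 0], 1], [[0, 0, 0], [-7, 0, 0], 1], [[0, 0, 0], [-7, 0, 0], 1], [[0, 0, 0], [-7, 0, 0], 1], [[0, 0, 0], [-7, 0, 0], 1], [[0, 0, 0], [-7, 0, 0], 1], [[0, 0, 0], [-7, 0, 0], 1], [[0, 0, 0], [-7, 0, 0], 1], [[0, 0, 0], [-7, 0, 0], 1], [[0, 0, 0], [0, 0, 0], 1]]'

```text
time: 11.73
tool_pos: [601.6, 28.4, 245.5]
tcp_rot: [[-0.055, -0.876, 0.478], [0.002, 0.479, 0.878], [-0.998, 0.05, -0.024]]
force: [-0.3, -1.0, -0.3]
width: 1.001
```

```bash
python3 - <<'E'
from go import *
p=np.load("bed.npy");delta(b2w(p,[23,2,230])[0],np.degrees(p[2])+90)
E
```

```text
t 11.73 pos [601.6  28.4 245.5] F [-0.3 -1.  -0.3] q [ -3.9  20.   81.1  -0.1  82.  -65.2] w 1.0
shift mm [ 19.4  63.4 -32.9]
turn [-3.45 -1.31 -2.88]
```

Call:
arm_command --motion '[[[0, 0.5, 0], [-3.4, -1.3, -2.9], 1], [[0, 2, -1], [0, 0, 0], 1], [[0, 2, -1], [0, 0, 0], 1], [[0, 1.5, -1], [0, 0, 0], 1], [[0, 0, 0], [0, 0, 0], 1], [[0, 0, 0], [0, 0, 0], 1]]'

```text
time: 12.23
tool_pos: [528.5, 27.6, 234.9]
tcp_rot: [[-0.015, -0.898, 0.44], [0.001, 0.44, 0.898], [-1.0, 0.014, -0.006]]
force: [0.3, 0.3, 0.5]
width: 1.0
```

```bash
python3 - <<'E'
from go import *
p=np.load("bed.npy");delta(b2w(p,[23,2,230])[0],np.degrees(p[2])+90)
o=ctrl.get_obs();f=ctrl.grab_frame("wrist");cv2.imwrite("pics/w7.png",f["img"][:,:,::-1])
for z in (150,162):print(z,projw(f,o["tool_pos"],o["tcp_rot"],b2w(p,[[20,0,z],[-12,0,z],[52,0,z]])).round().tolist())
f=ctrl.grab_frame("top");cv2.imwrite("pics/t7.png",cv2.resize(f["img"][150:285,195:350,::-1],None,fx=4.4,fy=4.4))
E
```

```text
t 12.23 pos [528.5  27.6 234.9] F [0.3 0.3 0.5] q [ -4.5  13.   92.9  -0.   75.  -68.4] w 1.0
shift mm [4.9 0.3 2.5]
turn [-0.94 -0.31 -0.8 ]
150 [[278.0, 219.0], [277.0, 172.0], [279.0, 261.0]]
162 [[278.0, 225.0], [277.0, 176.0], [279.0, 269.0]]
```

View pics/w7.png

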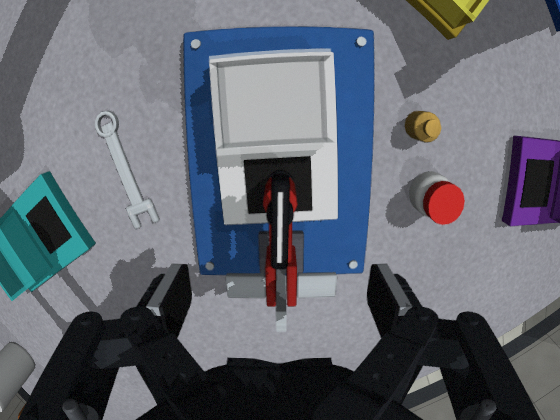

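The wrist view shows the handle's top strip from about (281,177) to (279,268). That is within about 2 px of the prediction and centred between the jaws. Descending.

Call:
arm_command --motion '[[[1, 0.1, 0.2], [-0.9, -0.3, -0.8], 1], [[2, 0, 0], [0, 0, 0], 1], [[2, 0, 0], [0, 0, 0], 1], [[1, 0, 0], [0, 0, 0], 1], [[0, 0, 0], [0, 0, 0], 1]]'

```text
time: 12.75
tool_pos: [537.1, 29.7, 173.1]
tcp_rot: [[0.009, -0.903, 0.429], [-0.0, 0.429, 0.903], [-1.0, -0.008, 0.003]]
force: [0.0, 0.2, -0.3]
width: 1.001
```

```bash
python3 - <<'E'
from go import *
p=np.load("bed.npy");delta(b2w(p,[22,1.5,158])[0],np.degrees(p[2])+90)
o=ctrl.get_obs();f=ctrl.grab_frame("wrist");cv2.imwrite("pics/w8.png",f["img"][:,:,::-1])
for z in (150,162):print(z,projw(f,o["tool_pos"],o["tcp_rot"],b2w(p,[[20,0,z],[-12,0,z],[52,0,z]])).round().tolist())
f=ctrl.grab_frame("scene");cv2.imwrite("pics/s8.png",cv2.resize(f["img"][165:265,215:345,::-1],None,fx=5,fy=5))
E
```

```text
t 12.75 pos [537.1  29.7 173.1] F [ 0.   0.2 -0.3] q [ -4.3  15.7  98.4   0.   65.4 -68.9] w 1.0
shift mm [15.   8.3 -3.7]
turn [-0.21  0.19  0.47]
150 [[266.0, 248.0], [264.0, 186.0], [267.0, 301.0]]
162 [[265.0, 260.0], [263.0, 193.0], [266.0, 315.0]]
```

View pics/w8.png

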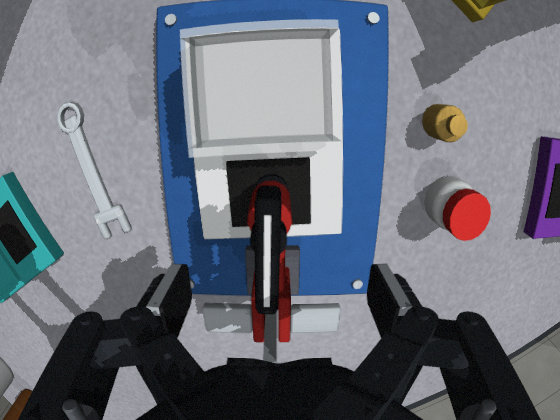

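View pics/s8.png

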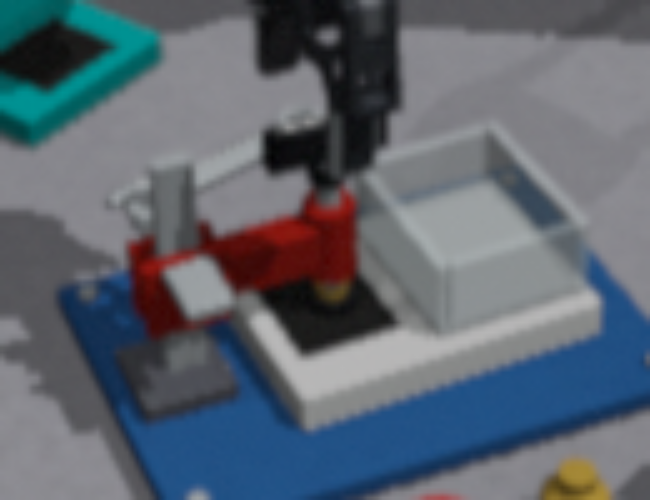

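Call:
arm_command --motion '[[[0.2, 0.9, -0.4], [-0.2, 0.2, 0.5], 1], [[0.6, 0, 0], [0, 0, 0], 1], [[0.4, 0, 0], [0, 0, 0], 1], [[0, 0, 0], [0, 0, 0], 1]]'

```text
time: 13.18
tool_pos: [530.1, 29.8, 164.3]
tcp_rot: [[0.007, -0.905, 0.426], [-0.0, 0.426, 0.905], [-1.0, -0.006, 0.003]]
force: [-0.5, -0.0, -0.3]
width: 0.998
```

```bash
python3 - <<'E'
from go import *
p=np.load("bed.npy");delta(b2w(p,[20.5,1,158])[0],np.degrees(p[2])+90)
o=ctrl.get_obs();f=ctrl.grab_frame("wrist");cv2.imwrite("pics/w9.png",f["img"][:,:,::-1])
for z in (150,162):print(z,projw(f,o["tool_pos"],o["tcp_rot"],b2w(p,[[20,0,z],[-12,0,z],[52,0,z]])).round().tolist())
E
```

```text
t 13.18 pos [530.1  29.8 164.3] F [-0.5 -0.  -0.3] q [ -4.3  15.7  99.9   0.   64.  -69.1] w 1.0
shift mm [ 6.3  3.4 -1.2]
turn [-0.01  0.14  0.36]
150 [[271.0, 268.0], [271.0, 205.0], [272.0, 320.0]]
162 [[271.0, 282.0], [270.0, 215.0], [272.0, 335.0]]
```

View pics/w9.png

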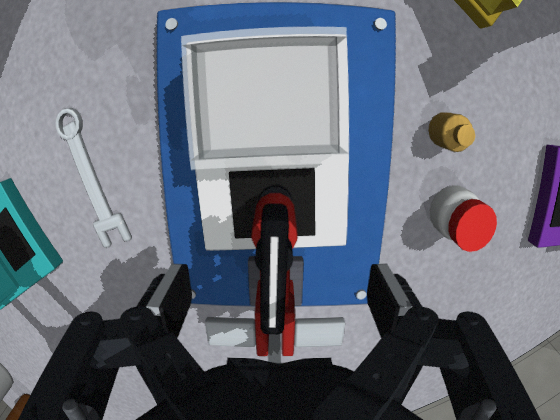

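Call:
arm_command --motion '[[[0.2, 0.3, -0.2], [0, 0.1, 0.4], 1], [[0.3, 0, 0], [0, 0, 0], 1], [[0.1, 0, 0], [0, 0, 0], 1], [[0, 0, 0], [0, 0, 0], 0.5], [[0, 0, 0], [0, 0, 0], 0.4]]' --grip_force 25

```text
time: 13.65
tool_pos: [527.1, 29.0, 159.0]
tcp_rot: [[0.002, -0.905, 0.426], [0.001, 0.426, 0.905], [-1.0, -0.001, 0.002]]
force: [1.0, -0.3, -0.3]
width: 0.747
```

```bash
python3 - <<'E'
from go import *
p=np.load("bed.npy");delta(b2w(p,[20.5,1,158])[0],np.degrees(p[2])+90)
o=ctrl.get_obs();f=ctrl.grab_frame("wrist");cv2.imwrite("pics/w10.png",f["img"][:,:,::-1])
E
```

```text
t 13.65 pos [527.1  29.  159. ] F [ 1.  -0.3 -0.3] q [-4.400e+00  1.590e+01  1.005e+02  1.000e-01  6.350e+01 -6.930e+01] w 0.75
shift mm [1.  0.9 0.7]
turn [-0.03  0.09  0.08]
```

View pics/w10.png

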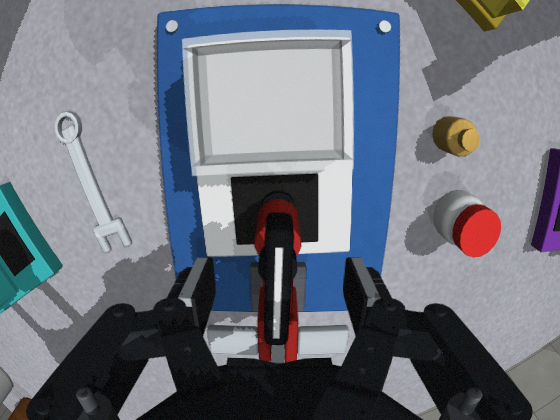

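The handle is centred between the pads at about (277,285). Closing.

Call:
arm_command --motion '[[[0, 0, 0], [0, 0, 0], 0.25], [[0, 0, 0], [0, 0, 0], 0.2], [[0, 0, 0], [0, 0, 0], 0.15], [[0, 0, 0], [0, 0, 0], 0.1], [[0, 0, 0], [0, 0, 0], 0.0], [[0, 0, 0], [0, 0, 0], 0.0], [[0, 0, 0], [0, 0, 0], 0.0]]' --grip_force 50

```text
time: 14.28
tool_pos: [527.0, 28.4, 159.4]
tcp_rot: [[0.002, -0.905, 0.426], [-0.0, 0.426, 0.905], [-1.0, -0.002, 0.0]]
force: [-0.5, -0.3, -0.1]
width: 0.131
```

```bash
python3 - <<'E'
from go import *
p=np.load("bed.npy");delta(b2w(p,[20.5,1,158])[0],np.degrees(p[2])+90);print(ctrl.get_obs()["wrist_torque"])
o=ctrl.get_obs();f=ctrl.grab_frame("wrist");cv2.imwrite("pics/w11.png",f["img"][:,:,::-1])
f=ctrl.grab_frame("scene");cv2.imwrite("pics/s11.png",cv2.resize(f["img"][165:265,215:345,::-1],None,fx=5,fy=5))
E
```

```text
t 14.28 pos [527.   28.4 159.4] F [-0.5 -0.3 -0.1] q [ -4.5  15.8 100.5  -0.   63.6 -69.2] w 0.13
shift mm [1.4 1.1 1.3]
turn [-0.03  0.02  0.11]
[-0.01066347 -0.01463158 -0.1146772 ]
```

View pics/w11.png

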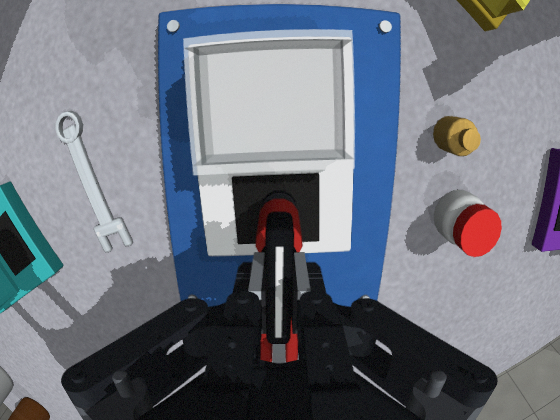

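View pics/s11.png

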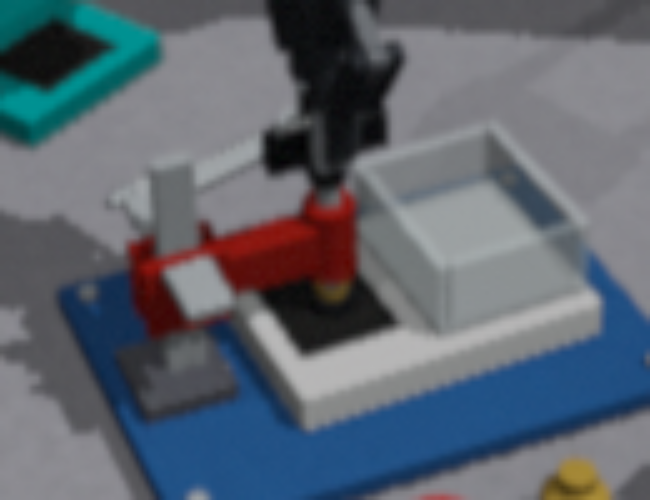

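The handle is gripped: width is about 11 mm and side forces are near zero. Turning clockwise in small calls while watching the force.

Call:
arm_command --motion '[[[0, 0, 0], [4, 0, 0], 0], [[0, 0, 0], [4, 0, 0], 0], [[0, 0, 0], [4, 0, 0], 0], [[0, 0, 0], [4, 0, 0], 0]]'

```text
time: 14.72
tool_pos: [527.2, 28.5, 159.2]
tcp_rot: [[0.002, -0.747, 0.665], [-0.001, 0.665, 0.747], [-1.0, -0.002, 0.001]]
force: [-0.4, -0.4, -0.5]
width: 0.131
```

```bash
cat > c.py <<'E'
from go import *
o=ctrl.get_obs();R=np.array(o["tcp_rot"]);yaw=np.degrees(np.arctan2(R[1,2],R[0,2]))
print("turned",round((64.8-yaw)%360,1),"down",round(159.4-o["tool_pos"][2],2),"tq",np.round(o["wrist_torque"],2), "Ftool",np.round(R.T@o["force"],1))
delta([527,28.4,159.4-((64.8-yaw)%360)/36],yaw)
E
python3 c.py
```

```text
turned 16.5 down 0.16 tq [-0.11  0.13  0.16] Ftool [ 0.5  0.1 -0.6]
t 14.72 pos [527.2  28.5 159.2] F [-0.4 -0.4 -0.5] q [ -4.4  15.8 100.5  -0.   63.6 -52.7] w 0.13
shift mm [ 0.3  0.1 -0.2]
turn [-0.    0.04  0.12]
```

Call:
arm_command --motion '[[[0.02, 0, 0], [5, 0, 0], 0], [[0.02, 0, 0], [5, 0, 0], 0], [[0.02, 0, 0], [5, 0, 0], 0], [[0.02, 0, 0], [5, 0, 0], 0], [[0.02, 0, 0], [5, 0, 0], 0], [[0.02, 0, 0], [5, 0, 0], 0]]'

```text
time: 15.22
tool_pos: [527.3, 28.4, 158.7]
tcp_rot: [[0.002, -0.294, 0.956], [-0.003, 0.956, 0.294], [-1.0, -0.003, 0.001]]
force: [1.1, -0.8, 0.1]
width: 0.128
```

```bash
python3 c.py
```

```text
turned 47.7 down 0.7 tq [-0.28  0.31  0.14] Ftool [-0.1 -1.1  0.8]
t 15.22 pos [527.3  28.4 158.7] F [ 1.1 -0.8  0.1] q [ -4.4  15.9 100.5  -0.2  63.5 -21.4] w 0.13
shift mm [ 0.6  0.1 -0.3]
turn [-0.    0.07  0.2 ]
```

Call:
arm_command --motion '[[[0.03, 0, 0], [5, 0, 0], 0], [[0.03, 0, 0], [5, 0, 0], 0], [[0.03, 0, 0], [5, 0, 0], 0], [[0.03, 0, 0], [5, 0, 0], 0], [[0.03, 0, 0], [5, 0, 0], 0], [[0.03, 0, 0], [5, 0, 0], 0], [[0.03, 0, 0], [5, 0, 0], 0], [[0.03, 0, 0], [5, 0, 0], 0]]'

```text
time: 15.88
tool_pos: [527.7, 28.3, 157.9]
tcp_rot: [[0.001, 0.414, 0.91], [-0.006, 0.91, -0.414], [-1.0, -0.005, 0.004]]
force: [1.0, 0.0, 1.8]
width: 0.13
```

```bash
python3 c.py
```

```text
turned 89.3 down 1.5 tq [-0.16  0.54  0.21] Ftool [-1.8  0.4  0.9]
t 15.88 pos [527.7  28.3 157.9] F [1.  0.  1.8] q [ -4.3  16.  100.5  -0.4  63.4  20.4] w 0.13
shift mm [ 1.  -0.2 -0.7]
turn [-0.    0.21  0.27]
```

Call:
arm_command --motion '[[[0.03, 0, 0], [5, 0, 0], 0], [[0.03, 0, 0], [5, 0, 0], 0], [[0.03, 0, 0], [5, 0, 0], 0], [[0.03, 0, 0], [5, 0, 0], 0], [[0.03, 0, 0], [5, 0, 0], 0], [[0.03, 0, 0], [5, 0, 0], 0], [[0.03, 0, 0], [5, 0, 0], 0], [[0.03, 0, 0], [5, 0, 0], 0], [[0.03, 0, 0], [5, 0, 0], 0]]'

```text
time: 16.63
tool_pos: [528.4, 28.3, 157.1]
tcp_rot: [[-0.0, 0.947, 0.32], [-0.007, 0.32, -0.947], [-1.0, -0.003, 0.007]]
force: [0.9, -0.2, 2.1]
width: 0.128
```

```bash
python3 c.py; python3 - <<'E'
from h import *
f=ctrl.grab_frame("scene");cv2.imwrite("pics/s12.png",cv2.resize(f["img"][165:265,215:345,::-1],None,fx=5,fy=5))
E
```

```text
turned 136.1 down 2.29 tq [-0.    0.66  0.21] Ftool [-2.1  0.8  0.5]
t 16.63 pos [528.4  28.3 157.1] F [ 0.9 -0.2  2.1] q [ -4.2  16.1 100.4  -0.5  63.5  67.3] w 0.13
shift mm [ 1.5 -1.3 -0.6]
turn [-0.    0.4   0.16]
```

View pics/s12.png

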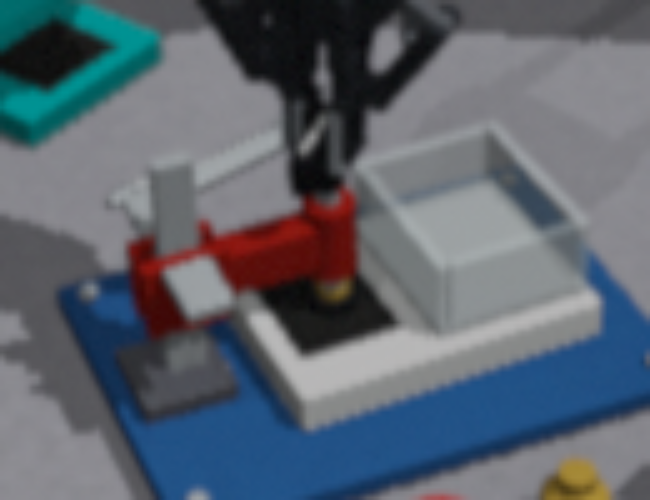

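Call:
arm_command --motion '[[[0.02, 0, 0], [5, 0, 0], 0], [[0.02, 0, 0], [5, 0, 0], 0], [[0.02, 0, 0], [5, 0, 0], 0], [[0.02, 0, 0], [5, 0, 0], 0], [[0.02, 0, 0], [5, 0, 0], 0], [[0.02, 0, 0], [5, 0, 0], 0], [[0.02, 0, 0], [5, 0, 0], 0], [[0.02, 0, 0], [5, 0, 0], 0], [[0.02, 0, 0], [5, 0, 0], 0], [[0.02, 0, 0], [5, 0, 0], 0]]'

```text
time: 17.52
tool_pos: [528.7, 27.6, 156.3]
tcp_rot: [[-0.003, 0.844, -0.536], [-0.009, -0.536, -0.844], [-1.0, 0.002, 0.009]]
force: [0.5, -1.0, 0.9]
width: 0.13
```

```bash
python3 c.py
```

```text
turned 187.2 down 3.13 tq [0.14 0.54 0.19] Ftool [-0.9  0.9  0.6]
t 17.52 pos [528.7  27.6 156.3] F [ 0.5 -1.   0.9] q [ -4.2  16.3 100.3  -0.6  63.5 118.4] w 0.13
shift mm [ 2.1 -1.9  0.2]
turn [ 0.    0.49 -0.14]
```

Call:
arm_command --motion '[[[0.02, 0, 0], [5, 0, 0], 0], [[0.02, 0, 0], [5, 0, 0], 0], [[0, 0, 0], [0, 0, 0], 0], [[0, 0, 0], [0, 0, 0], 0]]'

```text
time: 17.85
tool_pos: [528.7, 27.4, 156.2]
tcp_rot: [[-0.003, 0.738, -0.675], [-0.009, -0.675, -0.738], [-1.0, 0.003, 0.009]]
force: [0.8, -1.9, 1.1]
width: 0.129
```

```bash
python3 c.py
```

```text
turned 197.2 down 3.25 tq [ 0.15  0.36 -0.12] Ftool [-1.1  1.9  0.9]
t 17.85 pos [528.7  27.4 156.2] F [ 0.8 -1.9  1.1] q [ -4.2  16.3 100.3  -0.6  63.5 128.5] w 0.13
shift mm [ 2.2 -1.9  0.3]
turn [ 0.   0.5 -0.2]
```

Call:
arm_command --motion '[[[0, 0, 0], [0, 0, 0], 0.2], [[0, 0, 0], [0, 0, 0], 0.4], [[0, 0, 0], [0, 0, 0], 0.7], [[0, 0, 0], [0, 0, 0], 1], [[0, 0, 0], [0, 0, 0], 1], [[0, 0, 0], [0, 0, 0], 1]]'

```text
time: 18.35
tool_pos: [529.0, 28.1, 155.9]
tcp_rot: [[-0.002, 0.743, -0.669], [-0.008, -0.669, -0.743], [-1.0, 0.004, 0.007]]
force: [-0.1, -0.5, 0.1]
width: 0.895
```

```bash
python3 c.py; python3 - <<'E'
from h import *
f=ctrl.grab_frame("wrist");cv2.imwrite("pics/w13.png",f["img"][:,:,::-1])
E
```

```text
turned 196.8 down 3.53 tq [-0.02 -0.03 -0.  ] Ftool [-0.1  0.3  0.4]
t 18.35 pos [529.   28.1 155.9] F [-0.1 -0.5  0.1] q [ -4.2  16.3 100.3  -0.5  63.4 128. ] w 0.89
shift mm [ 1.9 -1.7  1.1]
turn [ 0.   0.4 -0.2]
```

View pics/w13.png

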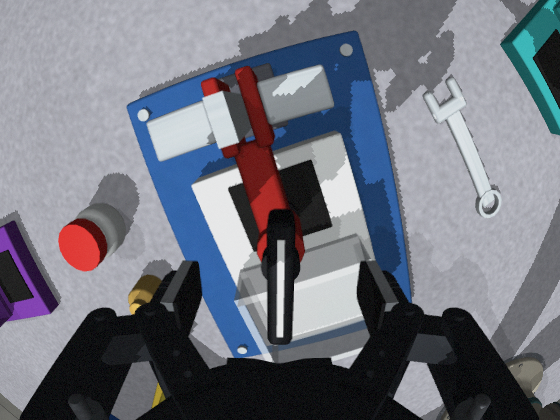

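The handle followed the full turn of about 196°: it is still in line with the jaws at (281,275), which are now open and clear of it. Retracting straight up.

Call:
arm_command --motion '[[[-1, 0, 0], [0, 0, 0], 1], [[-2, 0, 0], [0, 0, 0], 1], [[-3, 0, 0], [0, 0, 0], 1], [[-3, 0, 0], [0, 0, 0], 1], [[-3, 0, 0], [0, 0, 0], 1], [[0, 0, 0], [0, 0, 0], 1], [[0, 0, 0], [0, 0, 0], 1], [[0, 0, 0], [0, 0, 0], 1]]'

```text
time: 19.07
tool_pos: [528.7, 29.3, 285.1]
tcp_rot: [[-0.001, 0.744, -0.668], [-0.007, -0.668, -0.744], [-1.0, 0.004, 0.006]]
force: [-0.1, 0.2, 0.3]
width: 0.999
```

```bash
python3 c.py; python3 - <<'E'
from h import *
f=ctrl.grab_frame("scene");a=f["img"][165:300,215:365,::-1];cv2.imwrite("pics/s14.png",cv2.resize(a,None,fx=4.4,fy=4.4))
f=ctrl.grab_frame("wrist");cv2.imwrite("pics/w14.png",f["img"][:,:,::-1])
E
```

```text
turned 196.7 down -125.69 tq [-0.02 -0.01 -0.02] Ftool [-0.3 -0.1 -0.1]
t 19.07 pos [528.7  29.3 285.1] F [-0.1  0.2  0.3] q [ -4.1  11.   88.3  -0.4  80.8 127.9] w 1.0
shift mm [131.2  -1.2   1. ]
turn [ 0.    0.37 -0.22]
```

View pics/s14.png

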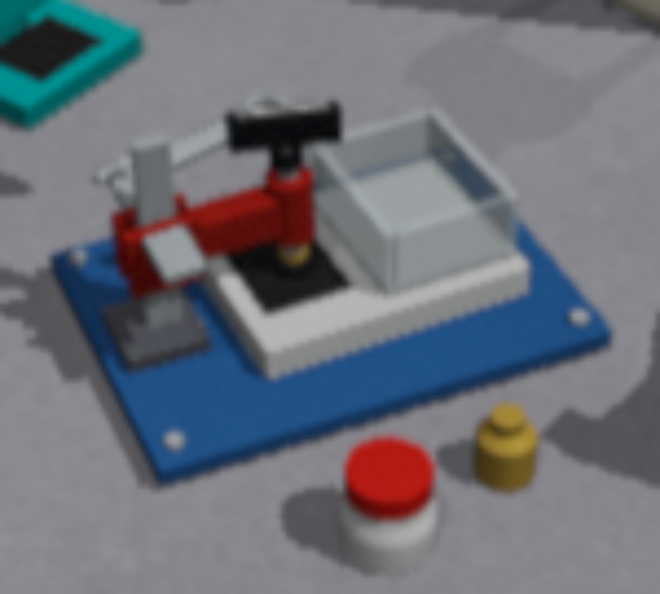

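View pics/w14.png

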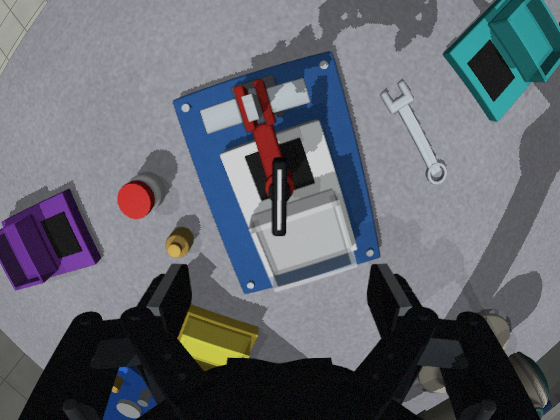

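The scene view matches the start: cell corners at about (265,375) and (528,265), jar at (388,500), weight at (507,445). The jaw is tilted and the pad is on the packing. The robot is clear of everything. Handing in.

```bash
python3 -c "
from bench import ctrl
print(ctrl.finish_job())"
```

```text
the job is handed in; nothing more can be done
None
```

I clamped the cell and handed the job in at about 19 s of the 72 s allowed. No verdict is reported, and I could not measure the pad force directly.

- **Jaw:** I pressed the left thumb plate straight down with about 6 N. It slid about 37 mm, then the push rose steeply. I held it at about 14 N, so the jaw should be tilted and bound.
- **Handle:** I gripped the paddle and turned it clockwise about 196°. The paddle stayed in line with the jaws throughout. By the task's figures that gives roughly 35–40 N on the pad.
- **Let go:** I opened the gripper and lifted straight up. The robot touches nothing, and the wrist force reads near 0 N.
- **Last pictures:** The cell, jar and weight look unmoved in the scene view, and the wrench was not touched.

**Disagreements:** The thumb plates were about 6 mm lower than I first estimated, so I found contact by feel. The tool went down 3.3 mm during the turn where the thread alone would give 5.5 mm. I put the difference down to the nose rising as the jaw tilted further.

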